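# Tighten the loose tub cap and shelve the tub

## Robot

A 7-joint arm with a two-finger parallel gripper is mounted at the origin on a cart in front of the work surface, level with it; the furniture and walls round the work are solid. World frame = base frame: x ahead of the robot, y to its left, z up, the work surface at z = 0. Lengths are in m, angles in rad, forces in N, time in s.
With the tool pointing down it reaches from about 0.425 to 0.925 m from the base axis. Payload 6.8 kg.
Tool frame: the origin (TCP) lies midway between the tips of the shut fingers; the grasp point (between the pads) lies 19 mm behind it; z points along the fingers, y is the line along which they close (so a half turn about z gives the same grasp; the last joint's range is limited). The gripper opens to 85 mm and grips with 20 to 120 N. Pads are 22 mm wide; open, the fingers measure 114 mm over their backs; the gripper's body (76 mm by 85 mm) begins 54 mm behind the grasp point. The pads swing forward as they close: fully open they stand 13 mm farther back than shut.
Start: joints at [-0.108, 0.477, 0.022, 1.555, -0.011, 1.109, -0.083], TCP at [0.675, 0, 0.231] pointing down, gripper open.
Joint ranges: [-2.96, 2.96], [-0.34, 2.1], [-1.41, 1.46], [0.24, 2.44], [-1.37, 4.51], [0.17, 1.92], [-2.96, 2.96]. Speed limits (rad/s): [2.39, 2.39, 3.14, 3.14, 3.14, 3.14, 3.14].

## Interface

Orientations are given as a unit quaternion [w, x, y, z].
In Python, from station import readout, imaging, hand_in gives the robot as it stands.
- The arm moves only by the tool drive_tool, never from a script. Its argument "series" is a list of rows, each a list of 5 numbers: the shift along the tool's x, y, z in cm, then the turn about the tool's z in degrees, then the closure, from -1 (fully open) to 1 (shut). A call has 1 to 8 rows; each row shifts and turns the commanded pose from where the row before left it, along the tool's axes as they then stand; what a row does not reach is not made up. A row lasts 1/10 s, in which the tool goes at most 50 mm and 8.59 degrees, less where a joint would pass 70% of its speed; a pose out of reach is approached as far as the arm can. A call with a gripper value outside its range is refused whole. The fingers move at their own pace and stop on an object; "squeeze" is the grip in N (left out, the last holds). Time passes only in rows, so rows that do not move let the fingers close. It gives the time, the measured TCP pose, the force, the opening and the grip force at its end, in the units of the state.
- readout.get_obs(): the state, without advancing time (a new reading comes with each control period).
- imaging.read_camera(name): name is "scene" or "side" or "wrist"; returns the picture (400x640x3 uint8, red, green, blue); there is no depth.
- imaging.camera_model(name): a dict with "vfov" (degrees; the focal length in pixels is half the picture's height over the tangent of half this angle, whatever the lens; pixels are square), "cx", "cy" (the principal point, pixels), "xyz" and "orientation" of the camera in the world. Camera axes: x right, y down, z forward; pixel columns grow to the right and rows downward; lengths in m; the calibration is good to about 2 mm. A picture is of the moment at which its call begins: read the wrist's pose just before it. camera_model takes no time and is no camera call; for the wrist camera it gives the pose at the moment of the call.
- hand_in(): hands the job in; it is judged then, once.
Trained networks look in the newest picture that a camera, given by its name, has taken for a name from the list of things; names that differ only in an ending like _2 or _b are one class to them, and where a whole thing is asked for, a point or a joint stands for the part that bears it (a point fixed in the world has none). Each returns a list of dicts, best first, with "conf" (0 to 1); they miss things now and then, are a little off and sometimes report something else, mostly with a low value. They report only what shows in the picture. A call takes as long as a camera call.
- imaging.cut_out(thing, camera): "mask" (400x640 bool, what is visible of it) and "centre" ([column, row] in pixels, amid what is visible of it).
The state is a dict: "t": time; "q": joint angles; "joint_vel": joint speeds; "joint_torque": joint torques, N m; "eef_pos": TCP position; "tool_rot": TCP orientation; "contact_force": force on the tool from outside, world axes, zero at the start; "torque": the same for the moment, N m; "gripper_width": opening from 0.0 (shut) to 1.0 (fully open); "grasp_force": force on a finger pad.
Only numpy, scipy, OpenCV 4.12 (cv2) and the standard library are available. Lean on these libraries where they do the work, as an engineer would, in place of code of your own. Each camera call takes 0.05 s, during which the arm holds its last target. There are 200 camera calls.

## Task

Three screw-cap tubs of small parts stand in the wooden rack. One cap is loose: it stands proud of its tub with a gap under it. While the tub is still in the rack, screw that cap clockwise (seen from above) until it is fully home, then set that tub down upright in the square plywood tray, without dropping it; leave the other two tubs standing in the rack.

Things in the scene. Friction and masses are not known exactly. Their poses are not given: they have to be found in the camera images.
- cap_center (a point): Centre (half-way up) of the loose cap: round, black, ribbed, 54 mm across, 30 high, on a white tub (0.2 kg) with a 58 mm square body 50 high and a round collar 51 mm across up to 63.5. Cap home: this point is 79 mm above the tub's underside; each rad of looseness lifts it 8 mm, baring a 7 to 11 mm gap of neck. z up the screw axis; -x along the grey bar on the cap's top, which is over the collar's lug when home.
- tub_cap (a joint): Turn of the loose cap on its tub, rad: 0 fully home against its stop, positive is loosened (counter-clockwise from above); starts between 0.85 and 1.3. Light friction, about 0.06 N m; stays where it is left. The cap sinks as it is tightened. The rack keeps the tub from turning; a grip on the cap turns it and can also lift the tub.
- shelf_tray_in (a point): Centre of the inner floor of a plain plywood tray, fixed to the bench: 140 x 140 mm outside, walls 5 mm thick and 32 mm high, inside 130 x 130 mm; the floor is 5 mm above the bench. x and y run along its sides, z up.
- sound_1_cap (a point): A sound tub like the loose one, but its cap sits flush on the collar, no gap. Point: cap centre, 79 mm above the tub's underside; z up. The three tubs stand in a wooden rack, 28 mm high, fixed to the bench, in square pockets 62 mm wide, 22 deep, 110 apart, floors 6 mm above the bench; which tub is where varies.
- sound_2_cap (a point): A sound tub like the loose one, but its cap sits flush on the collar, no gap. Point: cap centre, 79 mm above the tub's underside; z up. The three tubs stand in a wooden rack, 28 mm high, fixed to the bench, in square pockets 62 mm wide, 22 deep, 110 apart, floors 6 mm above the bench; which tub is where varies.

How it is judged:
On the way, in this order (a step that is already met when the one before it is completed fails the run):
1. the loose cap is screwed home while its tub stands in the rack (value of joint tub_cap below 0.2 rad and height (world z) of cap_center below 0.105 m and horizontal distance between cap_center and shelf_tray_in above 0.11 m), for 0.2 s.
2. the tub stands upright in the tray (x of cap_center in the frame of shelf_tray_in between -0.042 and 0.042 m and y of cap_center in the frame of shelf_tray_in between -0.042 and 0.042 m and height (world z) of cap_center between 0.078 and 0.092 m and angle between cap_center's own z axis and vertical below 0.15 rad), for 0.2 s.
At the end, for the whole second after the job is handed in: The formerly loose cap is within 0.2 rad of home; its tub stands upright (within 0.15 rad) and at rest on the tray's floor, its axis within 42 mm of the tray's centre along both tray axes; the other two tubs are still in the rack, within 15 mm of where they were (all of step 2 and value of joint tub_cap below 0.2 rad and linear speed of tub below 0.03 m/s and distance of each of sound_1_cap, sound_2_cap from where it was at the start of the episode below 0.015 m); the robot touches nothing.
It fails at once if the tub is let go more than 35 mm above its place (height (world z) of cap_center above 0.125 m and contact force between anything else and tub below 0.05 N).
It fails at once if a sound tub is lifted or tipped out of the rack (distance of sound_1_cap from where it was at the start of the episode above 0.02 m).
It fails at once if a sound tub is lifted or tipped out of the rack (distance of sound_2_cap from where it was at the start of the episode above 0.02 m).
It also fails if it takes over 48 s, if anything falls off the work surface, if the arm or the gripper's body presses on something with over 40 N, if the wrist force passes 120 N, or if a joint passes its speed limit or range.

## Working session

There is one attempt and no reset: what is moved stays moved. The work goes in short steps, Python scripts to look and compute and a tool call to move; the robot and the scene stay as the last step left them, time stands still between calls to the robot, and variables do not carry over. Pictures are saved under pics/ and viewed, at most 10 in all, crops included, and the job is handed in when it is done.

Besides the shell and the picture viewer there is one more tool, called after "Call:" as name(argument=value, ...) on one line, values as JSON. drive_tool: Moves the arm, as the interface text tells. Its arguments: {"type":"object","properties":{"series":{"type":"array"},"squeeze":{"type":"number"}},"required":["series"]}

```bash
mkdir -p pics
cat > h.py <<'E'
import numpy as np, cv2
from scipy.spatial.transform import Rotation as R
from station import readout, imaging, hand_in
def rot(q): return R.from_quat([q[1],q[2],q[3],q[0]]).as_matrix()
def cam(n):
    m=imaging.camera_model(n); f=200/np.tan(np.radians(m['vfov'])/2)
    return m,f
def pix2z(m,f,uv,z):
    d=rot(m['orientation'])@np.array([(uv[0]-m['cx'])/f,(uv[1]-m['cy'])/f,1])
    p=np.array(m['xyz']); return p+d*(z-p[2])/d[2]
def proj(m,f,P):
    c=rot(m['orientation']).T@(np.array(P)-np.array(m['xyz'])); return c[:2]/c[2]*f+[m['cx'],m['cy']]
def save(n,a): cv2.imwrite('pics/'+n,cv2.cvtColor(a,cv2.COLOR_RGB2BGR))
E
python3 - <<'E'
from h import *
print(readout.get_obs())
ims=[]
for n in ['scene','side','wrist']:
    m,f=cam(n); print(n,m,f); im=imaging.read_camera(n).copy(); save(n+'0.png',im)
    for t,z in [('cap_center',.09),('sound_1_cap',.085),('shelf_tray_in',.005)]:
        try:
            for r in imaging.cut_out(t,n): print(t,round(r['conf'],2),np.round(r['centre']),r['mask'].sum(),np.round(pix2z(m,f,r['centre'],z),3))
        except Exception as e: print(t,e)
E
```

```text
{'t': 0.0, 'q': array([-0.10811517,  0.47780465,  0.02234272,  1.55643858, -0.01149729,
        1.1092955 , -0.08312271]), 'joint_vel': array([ 0.00120123, -0.00082138,  0.00122543, -0.00219162, -0.00014008,
        0.0010587 ,  0.00068167]), 'joint_torque': array([-5.45967814e-04, -5.96443820e+01,  1.60769675e+00, -2.81194621e+01,
        1.24063640e-02,  9.39900521e-03,  2.20753498e-05]), 'eef_pos': array([ 6.74415317e-01, -6.66817336e-06,  2.30328161e-01]), 'tool_rot': array([-5.91659510e-04,  7.07101982e-01,  7.07110997e-01, -6.89972940e-04]), 'contact_force': array([0.43159659, 0.57331584, 1.21603556]), 'torque': array([-0.00478614, -0.02147062, -0.02529511]), 'grasp_force': 0.0, 'gripper_width': 1.0001654097735884}
scene {'vfov': 49.986347407598196, 'cx': 319.3505529513588, 'cy': 209.7746359142388, 'xyz': array([-0.00555908, -0.55968091,  0.45932901]), 'orientation': array([-0.51125003,  0.773022  , -0.31873424,  0.19866774])} 429.0348305293524
cap_center 0.69 [245. 196.] 410 [0.516 0.24  0.09 ]
sound_1_cap 0.68 [301. 243.] 1303 [ 0.459 -0.022  0.085]
shelf_tray_in 0.6 [424. 28
[... 202 characters left out ...]
43,  0.85491854, -0.13333726,  0.08077024])} 476.1691492051481
cap_center 0.69 [289. 143.] 447 [0.526 0.266 0.09 ]
sound_1_cap 0.97 [308. 207.] 1406 [ 0.496 -0.013  0.085]
sound_1_cap 0.49 [296. 176.] 828 [0.504 0.111 0.085]
shelf_tray_in 0.82 [407. 291.] 6549 [ 0.614 -0.192  0.005]
wrist {'vfov': 71.71651144413009, 'cx': 320.2271867640767, 'cy': 200.42995050622739, 'xyz': array([0.67479303, 0.07261256, 0.37317821]), 'orientation': array([ 1.42997588e-01,  9.89722962e-01, -1.97154466e-04, -3.31712932e-04])} 276.71338727643115
sound_1_cap 0.77 [172. 157.] 4350 [0.521 0.035 0.085]
shelf_tray_in 0.81 [274. 301.] 6733 [ 0.603 -0.199  0.005]
shelf_tray_in 0.55 [160.  44.] 5973 [0.484 0.158 0.005]
```

View pics/scene0.png

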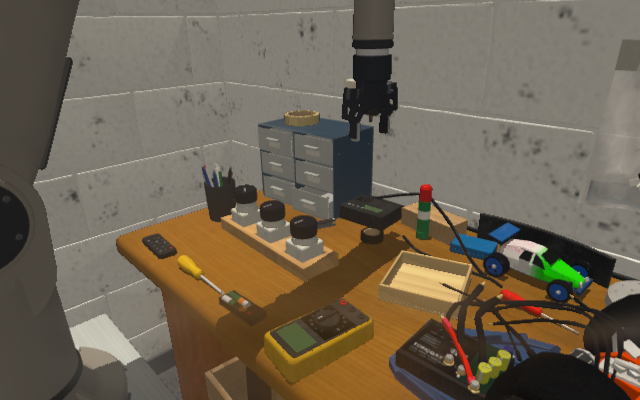

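View pics/side0.png

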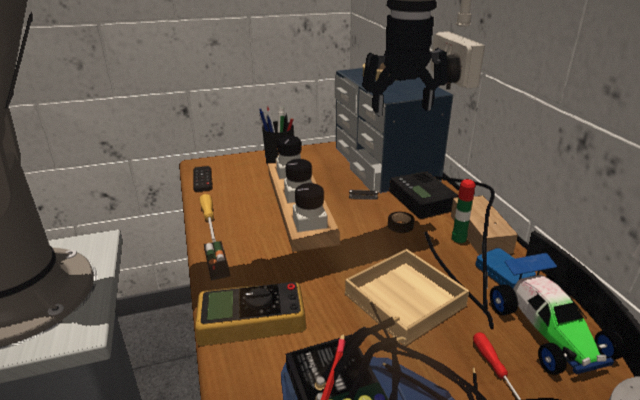

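View pics/wrist0.png

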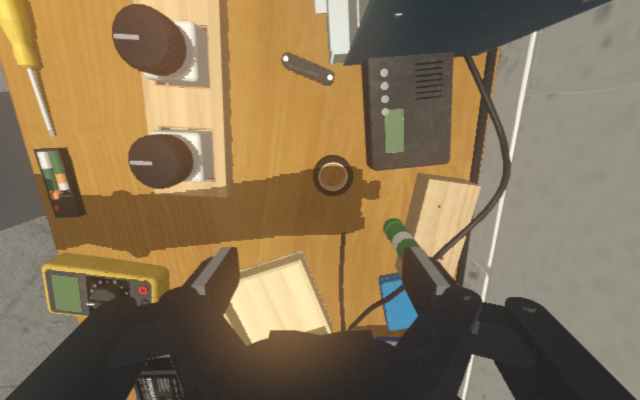

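The overview shows three tubs in the rack (scene ≈ (245,196), (272,215), (304,236)) and the tray at (425,280). The network picks the far tub as loose, so I'll check that with a zoomed crop.

Run:
```python
import cv2,numpy as np
a=cv2.imread('pics/scene0.png')[170:280,215:345]; b=cv2.imread('pics/side0.png')[120:250,250:350]
a=cv2.resize(a,None,fx=3.4,fy=3.4,interpolation=3); b=cv2.resize(b,None,fx=3.4,fy=3.4,interpolation=3)
h=max(a.shape[0],b.shape[0]); c=np.zeros((h,a.shape[1]+b.shape[1],3),np.uint8); c[:a.shape[0],:a.shape[1]]=a; c[:b.shape[0],a.shape[1]:]=b
cv2.imwrite('pics/crop1.png',c)
```

```text
(no output)
```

View pics/crop1.png

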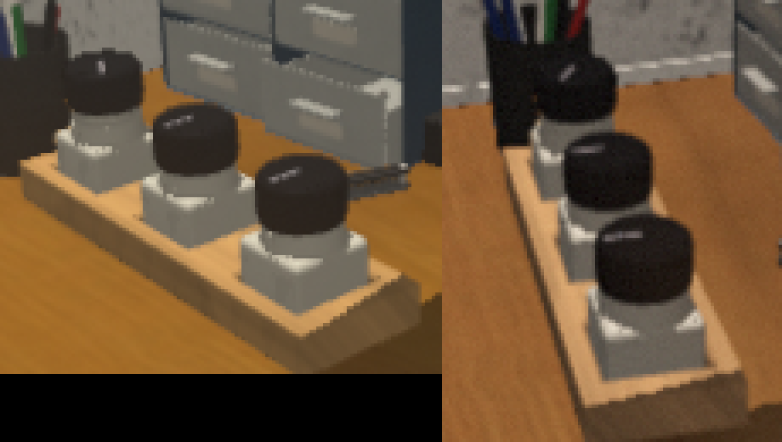

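The far tub is the loose one: its bar is turned and the gap under its cap is larger. Next I'll check the cabinet clearance and the tray geometry.

Run:
```python
from h import *
ms,fs=cam('scene'); md,fd=cam('side'); mw,fw=cam('wrist')
for n,uv in [('cab bottom right front',(328,222)),]: print(n,pix2z(ms,fs,uv,0))
print('side cab corner',pix2z(md,fd,(381,191),0))
def tri(l):
    A=np.zeros((3,3));b=np.zeros(3)
    for m,f,uv in l:
        d=rot(m['orientation'])@np.array([(uv[0]-m['cx'])/f,(uv[1]-m['cy'])/f,1]);d/=np.linalg.norm(d);P=np.eye(3)-np.outer(d,d);A+=P;b+=P@np.array(m['xyz'])
    return np.linalg.solve(A,b)
print('cab top right front',tri([(ms,fs,(327,139)),(md,fd,(382,94))]))
print('cap',tri([(ms,fs,(245,196)),(md,fd,(289,145))]))
# tray top rims (outer corners) z=.032
print('side tray corners',[np.round(pix2z(md,fd,u,.032)[:2],3) for u in [(406,252),(467,293),(404,326),(346,287)]])
r=imaging.cut_out('shelf_tray_in','wrist')
for n,m,f in [('scene',ms,fs),('side',md,fd)]:
    imaging.read_camera(n); r=imaging.cut_out('shelf_tray_in',n)[0]
    c=cv2.findContours(r['mask'].astype(np.uint8),0,2)[0]; c=max(c,key=cv2.contourArea); q=cv2.approxPolyDP(c,6,True)[:,0]; print(n,q.tolist(),[np.round(pix2z(m,f,u,.032)[:2],3).tolist() for u in q])
```

```text
cab bottom right front [0.68564656 0.13439774 0.        ]
side cab corner [0.70856824 0.14157794 0.        ]
cab top right front [0.70476951 0.15649636 0.21450945]
cap [0.52276025 0.25052672 0.08927602]
side tray corners [array([ 0.641, -0.126]), array([ 0.686, -0.252]), array([ 0.562, -0.286]), array([ 0.51 , -0.181])]
scene [[379, 289], [380, 299], [445, 314], [463, 298], [446, 286], [465, 290], [471, 265], [403, 250]] [[0.504, -0.173], [0.481, -0.193], [0.522, -0.291], [0.581, -0.29], [0.593, -0.251], [0.605, -0.281], [0.689, -0.247], [0.648, -0.12]]
side [[406, 249], [345, 286], [376, 321], [370, 299], [381, 320], [398, 316], [388, 331], [405, 337], [404, 345], [465, 306], [468, 294]] [[0.645, -0.118], [0.51, -0.179], [0.527, -0.264], [0.536, -0.219], [0.535, -0.265], [0.562, -0.265], [0.536, -0.288], [0.554, -0.305], [0.547, -0.318], [0.667, -0.276], [0.686, -0.254]]
```

Call:
drive_tool(series=[[4, -4, 0, 0, -1], [4, -4, 0, 0, -1], [4, -4, 0, 0, -1], [4, -3, 0, 0, -1], [3, 0, 0, 0, -1], [0, 0, 0, 0, -1], [0, 0, 0, 0, -1]])

```text
t: 1.55
eef_pos: [0.539, 0.1765, 0.2315]
tool_rot: [0.0, 0.707, 0.708, 0.0]
contact_force: [0.4, 0.3, -0.5]
gripper_width: 1.004
grasp_force: 0.0
```

Run:
```python
from h import *
m,f=cam('wrist'); im=imaging.read_camera('wrist'); save('w1.png',im); print(m['xyz'])
for t,z in [('cap_center',.094),('sound_1_cap',.085)]:
    for r in imaging.cut_out(t,'wrist'):
        k=r['mask'].astype(np.uint8); p=cv2.findContours(k,0,2)[0]; p=max(p,key=cv2.contourArea)
        c=r['centre']; print(t,round(r['conf'],2),np.round(c),k.sum(),np.round(pix2z(m,f,c,z),3),cv2.fitEllipse(p))
```

```text
[0.53862518 0.24916753 0.37348364]
cap_center 0.61 [302. 114.] 2825 [0.521 0.253 0.094] ((302.53497314453125, 115.31388092041016), (57.32166290283203, 60.885108947753906), 161.88848876953125)
sound_1_cap 0.68 [298. 290.] 2800 [0.512 0.052 0.085] ((296.9603271484375, 291.9557189941406), (48.42203903198242, 77.27299499511719), 4.868431568145752)
```

View pics/w1.png

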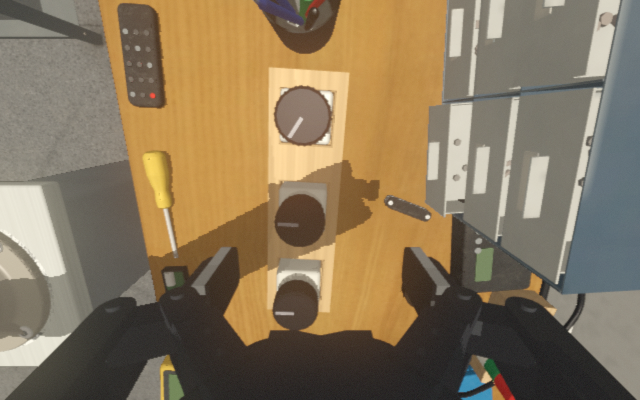

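The loose cap is at (302,115), its bar about 58° counter-clockwise of home. That puts it at (0.521, 0.253), which agrees with the triangulation. Approaching now.

Call:
drive_tool(series=[[4, -1, 0, 0, -1], [3.6, -0.8, 0, 0, -1], [0, 0, 4, 0, -1], [0, 0, 4, 0, -1], [0, 0, 4, 0, -1], [0, 0, 2, 0, -1], [0, 0, 2, 0, -1], [0, 0, 0, 0, -1]])

```text
t: 2.5
eef_pos: [0.5198, 0.2496, 0.0686]
tool_rot: [-0.0, 0.708, 0.706, -0.003]
contact_force: [-0.7, -0.7, -0.3]
gripper_width: 0.998
grasp_force: 0.0
```

Call:
drive_tool(series=[[0, 0, 0, 0, 1], [0, 0, 0, 0, 1], [0, 0, 0, 0, 1], [0, 0, 0, 0, 1], [0, 0, 0, 0, 1], [0, 0, 0, 0, 1]], squeeze=30)

```text
t: 3.1
eef_pos: [0.5223, 0.2522, 0.0726]
tool_rot: [0.001, 0.707, 0.707, 0.001]
contact_force: [1.8, -1.5, 5.9]
gripper_width: 0.615
grasp_force: 32.6
```

Call:
drive_tool(series=[[0, 0, 0.11, 8, 1], [0, 0, 0.11, 8, 1], [0, 0, 0.11, 8, 1], [0, 0, 0.11, 8, 1], [0, 0, 0.11, 8, 1], [0, 0, 0.11, 8, 1], [0, 0, 0, 0, 1]])

```text
t: 3.8
eef_pos: [0.5227, 0.2522, 0.0659]
tool_rot: [0.0, 0.934, 0.356, 0.002]
contact_force: [1.7, -1.4, 5.8]
gripper_width: 0.614
grasp_force: 32.6
```

Run:
```python
from h import *
o=readout.get_obs(); print(o['torque'],o['contact_force'],o['q'])
```

```text
[-0.29101315 -0.37901163 -0.09430307] [ 1.69827421 -1.43637892  5.84044369] [-0.65839739  0.53049968  0.13098526  1.92473517 -0.10228301  0.68930257
 -1.30879539]
```

Call:
drive_tool(series=[[0, 0, 0.07, 5, 1], [0, 0, 0.07, 5, 1], [0, 0, 0, 3, 1], [0, 0, 0, 0, 1]])

```text
t: 4.2
eef_pos: [0.5225, 0.252, 0.0643]
tool_rot: [0.0, 0.968, 0.25, 0.001]
contact_force: [2.6, -2.7, 4.6]
gripper_width: 0.614
grasp_force: 32.5
```

Run:
```python
from h import *
o=readout.get_obs(); print(o['torque'],o['contact_force'])
```

```text
[-0.47645872 -0.49551131  0.20027938] [ 2.59610058 -2.7481178   4.59833289]
```

Call:
drive_tool(series=[[0, 0, 0, 4, 1], [0, 0, 0, 0, 1], [0, 0, 0, 0, 1]])

```text
t: 4.5
eef_pos: [0.5233, 0.2506, 0.0645]
tool_rot: [0.001, 0.976, 0.216, 0.002]
contact_force: [4.5, -4.4, 5.9]
gripper_width: 0.612
grasp_force: 32.6
```

Run:
```python
from h import *
o=readout.get_obs(); print(o['torque'],o['contact_force'])
m,f=cam('wrist'); im=imaging.read_camera('wrist'); 
ms,fs=cam('side'); im2=imaging.read_camera('side')
a=cv2.resize(im2[120:250,250:350],None,fx=3,fy=3); b=np.zeros((400,940,3),np.uint8); b[:,:640]=im; b[:390,640:]=a
save('w2.png',cv2.resize(b,(800,340)))
```

```text
[-1.14600913 -0.93292067  0.52964923] [ 4.47684766 -4.35022012  5.92788008]
```

View pics/w2.png

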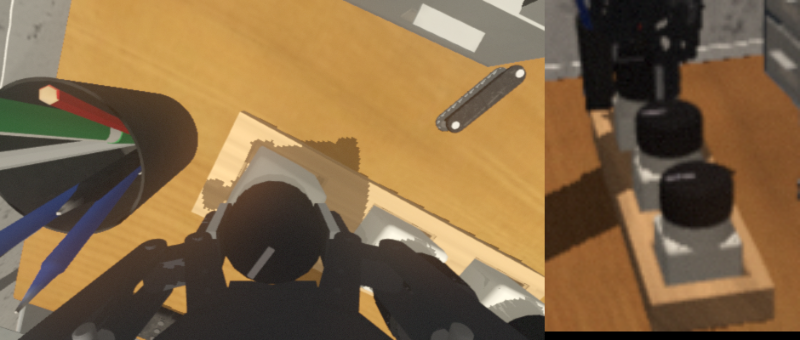

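The cap is home: the torque is rising against the stop and the bar is perpendicular to the rack. Lifting now.

Call:
drive_tool(series=[[0, 0, 0, -2, 1], [0, 0, -1, 0, 1], [0, 0, -1.5, 0, 1], [0, 0, -2.5, 0, 1], [0, 0, -3.5, 0, 1], [0, 0, -3.5, 0, 1], [0, 0, -3, 0, 1], [0, 0, 0, 0, 1]], squeeze=45)

```text
t: 5.4
eef_pos: [0.5223, 0.254, 0.2186]
tool_rot: [-0.002, 0.972, 0.233, 0.003]
contact_force: [0.9, 0.6, -1.8]
gripper_width: 0.615
grasp_force: 48.7
```

Run:
```python
from h import *
o=readout.get_obs(); print(o['torque'],o['contact_force'])
im=imaging.read_camera('scene'); im2=imaging.read_camera('side')
save('l.png',np.hstack([im[100:300,150:450],im2[50:250,180:480]]))
```

```text
[ 0.0390293  -0.07945014 -0.03101856] [ 0.91121022  0.56649121 -1.78972809]
```

View pics/l.png

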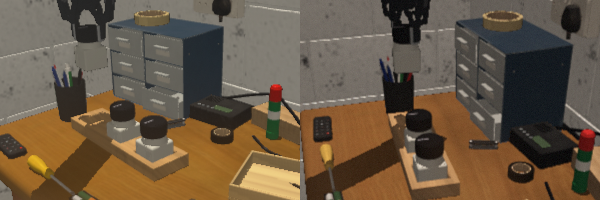

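The tub hangs upright and clear of the rack, and both sound tubs still stand. Carrying it to the tray.

Call:
drive_tool(series=[[-0.5, 1.6, 0, 0, 1], [-1, 3.2, 0, 0, 1], [-1, 3.2, 0, 0, 1], [-1, 3.2, 0, 0, 1], [-1, 3.2, 0, 0, 1], [-1, 3.2, 0, 0, 1], [-1, 3.2, 0, 0, 1], [-1, 3.2, 0, 0, 1]])

```text
t: 6.3
eef_pos: [0.5615, 0.0016, 0.2117]
tool_rot: [-0.0, 0.972, 0.233, -0.002]
contact_force: [0.5, 0.8, -1.3]
gripper_width: 0.608
grasp_force: 48.6
```

Call:
drive_tool(series=[[-1, 3.2, 0, 0, 1], [-1, 3.2, 0, 0, 1], [-1, 3.2, 0, 0, 1], [-1, 3.2, 0, 0, 1], [-1, 3.2, 0, 0, 1], [-1, 3.2, 0, 0, 1], [-0.7, 1.6, 0, 0, 1], [0, 0, 0, 0, 1]])

```text
t: 7.1
eef_pos: [0.5957, -0.2156, 0.2121]
tool_rot: [0.0, 0.973, 0.231, -0.002]
contact_force: [-1.0, -0.5, -1.4]
gripper_width: 0.61
grasp_force: 48.6
```

Run:
```python
from h import *
o=readout.get_obs(); print(o['eef_pos'],o['tool_rot'])
T=rot(o['tool_rot'])
for n in ['scene','side']:
    m,f=cam(n); im=imaging.read_camera(n).copy(); 
    if n=='scene':
        # tray model guess overlay
        pass
    for ang,c,col in [(21,(.599,-.211),(255,0,0))]:
        a=np.radians(ang); A=np.array([[np.cos(a),-np.sin(a)],[np.sin(a),np.cos(a)]])
        pts=[proj(m,f,[*(np.array(c)+A@(np.array(s)*.07)),.032]) for s in [(1,1),(1,-1),(-1,-1),(-1,1)]]
        cv2.polylines(im,[np.int32(np.round(pts))],True,col,1)
    save(n+'3.png',im)
a=cv2.imread('pics/scene3.png')[130:350,330:500]; b=cv2.imread('pics/side3.png')[130:350,300:500]
cv2.imwrite('pics/c3.png',cv2.resize(np.hstack([a,b]),None,fx=2,fy=2))
```

```text
[ 0.59572114 -0.21562611  0.21208348] [ 3.20328891e-04  9.73026019e-01  2.30689750e-01 -1.58223332e-03]
```

View pics/c3.png

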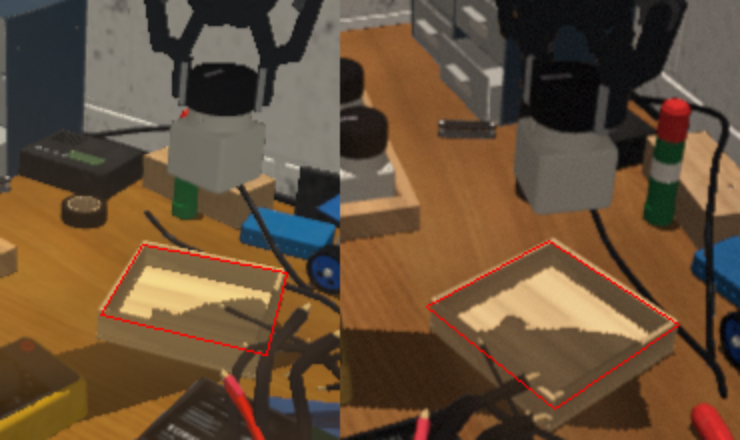

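The tray overlay (centre 0.599, -0.211, turned 21°) fits both views. The tub hangs upright over it, about 6 mm off centre. Lowering now.

Call:
drive_tool(series=[[0.5, -0.3, 2, 0, 1], [0, 0, 3.5, 0, 1], [0, 0, 3.5, 0, 1], [0, 0, 2.5, 0, 1], [0, 0, 1.5, 0, 1], [0, 0, 0.8, 0, 1], [0, 0, 0.3, 0, 1], [0, 0, 0, 0, 1]])

```text
t: 8.0
eef_pos: [0.6015, -0.2065, 0.073]
tool_rot: [0.0, 0.972, 0.234, 0.001]
contact_force: [0.2, 0.4, -1.5]
gripper_width: 0.61
grasp_force: 48.6
```

Call:
drive_tool(series=[[0, 0, 0.3, 0, 1], [0, 0, 0.3, 0, 1], [0, 0, 0.2, 0, 1], [0, 0, 0, 0, 1]])

```text
t: 8.4
eef_pos: [0.6008, -0.2066, 0.0642]
tool_rot: [-0.0, 0.972, 0.233, -0.0]
contact_force: [-0.1, 0.5, -2.3]
gripper_width: 0.607
grasp_force: 48.6
```

Call:
drive_tool(series=[[0, 0, 0.1, 0, 1], [0, 0, 0.1, 0, 1], [0, 0, 0, 0, 1]])

```text
t: 8.7
eef_pos: [0.6011, -0.2066, 0.0634]
tool_rot: [-0.0, 0.972, 0.233, 0.0]
contact_force: [-3.0, 1.6, 6.7]
gripper_width: 0.609
grasp_force: 49.6
```

Contact with the floor (+7 N). Opening and backing off.

Call:
drive_tool(series=[[0, 0, 0, 0, 0.1], [0, 0, 0, 0, -0.3], [0, 0, 0, 0, -1], [0, 0, 0, 0, -1], [0, 0, 0, 0, -1], [0, 0, 0, 0, -1], [0, 0, 0, 0, -1]])

```text
t: 9.4
eef_pos: [0.6009, -0.2066, 0.0622]
tool_rot: [-0.0, 0.972, 0.233, -0.0]
contact_force: [0.1, -0.5, 0.0]
gripper_width: 0.999
grasp_force: 0.0
```

Call:
drive_tool(series=[[0, 0, -1, 0, -1], [0, 0, -2, 0, -1], [0, 0, -4, 0, -1], [0, 0, -4, 0, -1], [0, 0, -4, 0, -1], [0, 0, 0, 0, -1], [0, 0, 0, 0, -1]])

```text
t: 10.1
eef_pos: [0.6015, -0.2068, 0.214]
tool_rot: [0.0, 0.972, 0.233, 0.001]
contact_force: [-0.1, 0.5, 0.4]
gripper_width: 0.999
grasp_force: 0.0
```

Run:
```python
from h import *
for n in ['scene','side']:
    save(n+'4.png',imaging.read_camera(n))
a=cv2.imread('pics/scene4.png')[130:350,200:500]; b=cv2.imread('pics/side4.png')[130:350,240:500]
cv2.imwrite('pics/c4.png',cv2.resize(np.hstack([a,b]),None,fx=1.4,fy=1.4))
```

```text
(no output)
```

View pics/c4.png

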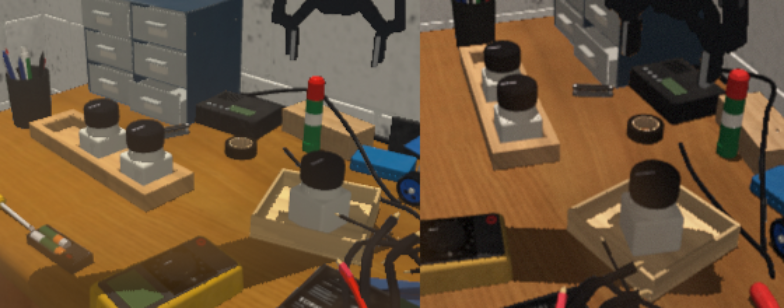

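The tub stands upright mid-tray with its cap flush, the other two are still in the rack, and the gripper is clear.

```bash
python3 -c "
from station import hand_in
print(hand_in())"
```

```text
the job is handed in; nothing more can be done
None
```

I screwed the loose cap home in the rack, set its tub upright near the centre of the tray, left the other two tubs standing, and handed the job in at about 10 s; the hand-in returned no verdict.

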